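# Push two marble coasters home into their tray wells

### The arm

A 7-joint arm with a two-finger parallel gripper is mounted at the origin on the work surface. World frame = base frame: x ahead of the robot, y to its left, z up, the work surface at z = 0. Lengths are in m, angles in rad, forces in N, time in s.
With the tool pointing down it reaches from about 0.425 to 0.925 m from the base axis. Payload 6.8 kg.
Tool frame: the origin (TCP) lies on the centre line of the jaws, within the pads' length; the fingertips stand 11 mm ahead of it and the grasp point (between the pads) lies 8 mm behind it (ctrl.tips_ahead is the distance from the TCP to the fingertips, in m); z points along the fingers, x is the direction in which the jaws open and shut, and the axes are right-handed (so a half turn about z gives the same grasp; the last joint's range is limited). The gripper opens to 85 mm and grips with 20 to 120 N. Pads are 22 mm wide; open, the fingers measure 114 mm over their backs; the gripper's body (76 mm by 85 mm) begins 54 mm behind the grasp point. The pads swing forward as they close: fully open they stand 13 mm farther back than shut.
Start: joints at [-1.281, 0.477, 0.022, 1.555, -0.011, 1.109, -0.083], TCP at [0.261, 0.622, 0.242] pointing down, gripper open.
Joint ranges: [-2.96, 2.96], [-0.34, 2.1], [-1.41, 1.46], [0.24, 2.44], [-1.37, 4.51], [0.17, 1.92], [-2.96, 2.96]. Speed limits (rad/s): [2.39, 2.39, 3.14, 3.14, 3.14, 3.14, 3.14].

### API

Orientations are given as a unit quaternion [x, y, z, w].
In Python, from station import ctrl, grab_frame gives the robot as it stands. The module is installed in compiled form; this text tells all that it offers.
- The arm moves only by the tool carry_out, never from a script. Its argument "deltas" is a list of rows, each a list of 7 numbers: the shift along the tool's x, y, z in m, then the turn, a rotation vector about the tool's x, y, z in rad, then the opening, from 0 (shut) to 1 (fully open). A call has 1 to 12 rows; each row is the pose to reach, as a shift and turn from the pose commanded when the call began, along the tool's axes at that moment; what a row does not reach only later rows make up. A row lasts 1/10 s, in which the tool goes at most 50 mm and 8.59 degrees, less where a joint would pass 70% of its speed; a pose out of reach is approached as far as the arm can. A call with a gripper value outside its range is refused whole. The fingers move at their own pace and stop on an object; "grip_force" is the grip in N (left out, the last holds). Time passes only in rows, so rows that repeat a pose let the fingers close. It gives the time, the measured TCP pose, the force and the opening at its end, in the units of the state.
- ctrl.get_obs(): the state, without advancing time (a new reading comes with each control period).
- grab_frame(name): name is "scene" or "top" or "wrist"; returns a dict with "img" (384x512x3 uint8, red, green, blue), "z_map" (384x512 float32, m along the optical axis (not along the pixel's ray), 0 where there is no reading), "intrinsics" (3x3 intrinsics, pixels), "k1" (the pictures are not rectified: a ray, as slopes to the right and down, at radius r is drawn at 1 + k1 r^2 times it, then the intrinsics apply), "R" (3x3) and "t" (3): a world point X has camera coordinates R X + t. Camera axes: x right, y down, z forward; pixel columns grow to the right and rows downward; lengths in m; the calibration is good to about 2 mm. A picture is of the moment at which its call begins.
- ctrl.finish_job(): hands the job in, once; it reports no verdict.
The state is a dict: "clock": time; "joint_positions": joint angles; "qd": joint speeds; "joint_torque": joint torques, N m; "position": TCP position; "ee_rot": TCP orientation; "force": force on the tool from outside, world axes, zero at the start; "wrist_torque": the same for the moment, N m; "width": finger opening in m.
Only numpy, scipy, OpenCV 4.12 (cv2) and the standard library are available. Lean on these libraries where they do the work, as an engineer would, in place of code of your own. Each camera call takes 0.05 s, during which the arm holds its last target.

### The job

With the fingertips only, push each marble coaster along the bamboo tray it lies on until it drops into that tray's round well and lies flat on the well's floor: the large coaster in the large well, the small one in the small well, in either order. Slide the coasters, do not lift them or tip them up, leave the other things on the trolley where they stand, and finish clear of everything.

Things in the scene. Friction and masses are not known exactly. Their poses are not given: they have to be found in the camera images.
- tray_large: Bamboo tray fixed to the trolley top, a flat slab 270 (its x) by 165 (its y) by 18 mm thick. Origin: centre of its underside, on the trolley surface; z up. A round well of 115 mm diameter and 8 mm depth is cut in its upper face and has a thin cork floor, centred 70 mm from the tray's middle along its +x; the -x half is plain and flat. No raised rim. Both trays are the same outside; they lie to the left and right in front of the robot, either way round.
- well_large (a point): Centre of the floor of the large well (10 mm above the trolley surface, 8 mm below the tray's upper face); z up.
- coaster_large: Loose flat round marble coaster, 110 mm in diameter, 10 mm thick, about 0.25 kg (varies). It starts lying flat on the plain half of tray_large, clear of the well. Origin: centre of its underside; z up. In its well it has 2.5 mm of play all round and stands 2 mm above the tray's upper face. Once its centre is within some 10 to 15 mm of the well's centre its leading edge dips in; pushed on, it drops flat.
- tray_small: Bamboo tray fixed to the trolley top, a flat slab 270 (its x) by 165 (its y) by 18 mm thick. Origin: centre of its underside, on the trolley surface; z up. A round well of 93 mm diameter and 8 mm depth is cut in its upper face and has a thin cork floor, centred 70 mm from the tray's middle along its +x; the -x half is plain and flat. No raised rim. Both trays are the same outside; they lie to the left and right in front of the robot, either way round.
- well_small (a point): Centre of the floor of the small well (10 mm above the trolley surface, 8 mm below the tray's upper face); z up.
- coaster_small: Loose flat round marble coaster, 88 mm in diameter, 10 mm thick, about 0.16 kg (varies). It starts lying flat on the plain half of tray_small, clear of the well. Origin: centre of its underside; z up. In its well it has 2.5 mm of play all round and stands 2 mm above the tray's upper face. Once its centre is within some 10 to 15 mm of the well's centre its leading edge dips in; pushed on, it drops flat.
- jigger: Bystander: small grey ceramic jigger cup, 46 mm across, 60 mm tall. Origin at its foot.
- flask: Bystander: steel flask with a twist cap, 72 mm across, 217 mm tall, standing at the back. Origin at its foot.
- highball1: Bystander: tall highball glass, 68 mm across, 150 mm tall, at the back. Origin at its foot.
- highball2: Bystander: second highball glass, the same size, at the back. Origin at its foot.
- opener_clip: Bystander: loose wooden block 50 by 70 mm (its x, y) with a spring clip holding a steel bottle opener along its y, reaching 65 mm to -y and 104 mm to +y of the origin, 34 mm tall; it lies near the robot. Origin under the block's centre.
- bitters: Bystander: closed amber bottle, 52 mm across, 130 mm tall, at the left side. Origin at its foot.
- olives: Bystander: closed green glass jar, 70 mm across, 85 mm tall, at the right side. Origin at its foot.
Things that resemble listed ones, but are neither listed nor needed, are in the scene too. What is shaped like the coaster_large but blue or yellow is not meant.

How it is judged:
At the end, for the whole second after the job is handed in: Each coaster is at rest in the well of its own tray: centre within 5 mm of the well's centre (seen from above), underside within 2.5 mm of the well's floor, tilted less than 0.03 rad (horizontal distance between coaster_large and well_large below 0.005 m and z of coaster_large in the frame of well_large below 0.0025 m and angle between each of coaster_large, coaster_small's own z axis and vertical below 0.03 rad and linear speed of each of coaster_large, coaster_small below 0.01 m/s and horizontal distance between coaster_small and well_small below 0.005 m and z of coaster_small in the frame of well_small below 0.0025 m); the robot touches nothing.
It fails at once if the large coaster is lifted off its tray or tipped up (z of coaster_large in the frame of tray_large above 0.03 m or angle between coaster_large's own z axis and vertical above 0.4 rad).
It fails at once if the small coaster is lifted off its tray or tipped up (z of coaster_small in the frame of tray_small above 0.03 m or angle between coaster_small's own z axis and vertical above 0.4 rad).
It fails at once if a bystander is moved more than 20 mm or knocked over (distance of any of jigger, flask, highball1, highball2, opener_clip, bitters, olives from where it was at the start of the episode above 0.02 m or angle between any of jigger, flask, highball1, highball2, opener_clip, bitters, olives's own z axis and vertical above 0.3 rad).
It also fails if it takes over 58 s, if anything falls off the work surface, if the arm or the gripper's body presses on something with over 40 N, if the wrist force passes 120 N, or if a joint passes its speed limit or range.

## Working session

There is one attempt and no reset: what is moved stays moved. The work goes in short steps, Python scripts to look and compute and a tool call to move; the robot and the scene stay as the last step left them, time stands still between calls to the robot, and variables do not carry over. Pictures are saved under pics/ and viewed, and the job is handed in when it is done.

Besides the shell and the picture viewer there is one more tool, called after ">>>" by a JSON object that holds its "name" and its "arguments". carry_out: Moves the arm, as the interface text tells. Its arguments: {"type":"object","properties":{"deltas":{"type":"array"},"grip_force":{"type":"number"}},"required":["deltas"]}

```bash
mkdir -p pics; ls
python3 - <<'E'
from station import ctrl, grab_frame
import cv2,numpy as np
o=ctrl.get_obs()
for k,v in o.items(): print(k,np.round(v,4))
print(ctrl.tips_ahead)
for n in ["scene","top","wrist"]:
    f=grab_frame(n); cv2.imwrite(f"pics/{n}0.png",f["img"][:,:,::-1]); np.savez(f"{n}0.npz",**f)
    print(n,f["intrinsics"].tolist(),f["k1"],np.round(f["R"],4).tolist(),np.round(f["t"],4), "pos",np.round(-f["R"].T@f["t"],3))
E
```

```text
pics
clock 0.0
joint_positions [-1.2811  0.4778  0.0223  1.5565 -0.0115  1.1093 -0.0831]
qd [-0.002  -0.0011  0.0006  0.0018 -0.0003 -0.0004 -0.0002]
joint_torque [-7.00000e-04 -5.96453e+01  1.60800e+00 -2.81191e+01  1.26000e-02
  9.50000e-03  0.00000e+00]
position [0.2613 0.6218 0.2413]
ee_rot [ 8.329e-01  5.535e-01 -7.000e-04  6.000e-04]
force [ 0.0531 -0.4129  0.0402]
wrist_torque [-0.0185 -0.0194  0.0078]
width 0.0854
0.011
scene [[384.5740991498261, 0.0, 248.969242306951], [0.0, 384.5740991498261, 189.46184563451956], [0.0, 0.0, 1.0]] 0.039317219933693 [[-0.5224, 0.8527, 0.0061], [0.6479, 0.4015, -0.6473], [-0.5544, -0.3342, -0.7622]] [ 0.2675 -0.3282  1.4206] pos [1.14  0.378 0.869]
top [[499.74509582494966, 0.0, 260.76283257097776], [0.0, 499.74509582494966, 187.16959733336503], [0.0, 0.0, 1.0]] -0.2097180893463635 [[-0.022, -0.9997, 0.0147], [-0.991, 0.0198, -0.1325], [0.1321, -0.0175, -0.9911]] [-0.0048  0.5438  1.391 ] pos [0.355 0.009 1.451]
wrist [[272.2616023070315, 0.0, 256.4664508556992], [0.0, 272.2616023070315, 189.80598325651275], [0.0, 0.0, 1.0]] -0.006847247935649477 [[0.3882, 0.9216, -0.0014], [0.8891, -0.3741, 0.2637], [0.2425, -0.1036, -0.9646]] [-0.6745 -0.0345  0.3786] pos [0.201 0.648 0.373]
```

View pics/scene0.png

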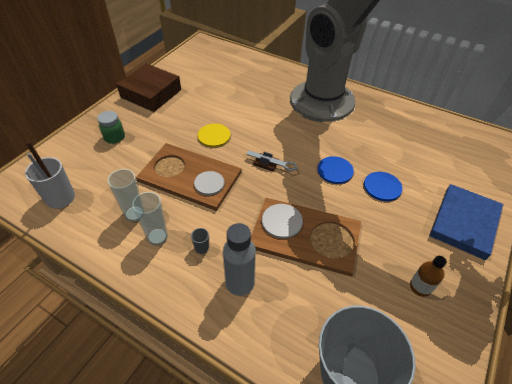

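View pics/top0.png

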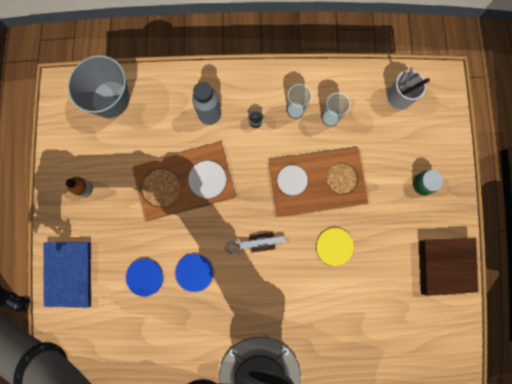

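View pics/wrist0.png

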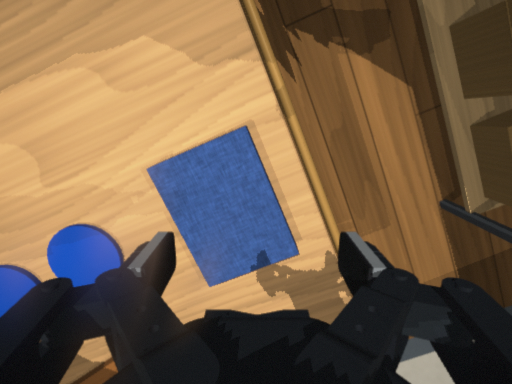

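In "top", the left tray (around 185,180) has the larger white coaster at (207,180) and a well at (161,187). The right tray (around 318,180) has the smaller white coaster at (292,180) and a well at (341,178). The blue discs at (144,276) and (194,272) and the yellow one at (335,246) are decoys, off the trays and the wrong colour. An enlarged crop and a measurement should confirm this.

```bash
cat > h.py <<'E'
import numpy as np,cv2
from scipy.optimize import least_squares
def rays(f,px):
    px=np.asarray(px,float).reshape(-1,1,2)
    n=cv2.undistortPoints(px,f["intrinsics"],np.array([float(f["k1"]),0,0,0]))[:,0]
    d=np.c_[n,np.ones(len(n))]@f["R"]
    return -f["R"].T@f["t"],d
def onplane(f,px,z):
    c,d=rays(f,px); return c+d*((z-c[2])/d[:,2])[:,None]
def proj(f,X):
    X=np.asarray(X,float).reshape(-1,3)
    rv,_=cv2.Rodrigues(np.asarray(f["R"],float))
    return cv2.projectPoints(X,rv,np.asarray(f["t"],float),f["intrinsics"],np.array([float(f["k1"]),0,0,0]))[0][:,0]
def circ(P):
    x0=np.r_[P[:,:2].mean(0),.05]
    r=least_squares(lambda p:np.hypot(P[:,0]-p[0],P[:,1]-p[1])-p[2],x0,loss="soft_l1",f_scale=.001)
    return r.x, np.sqrt(np.mean(r.fun**2))
def load(n): return dict(np.load(n))
def coaster_contours(f,box):
    u0,v0,u1,v1=box
    hsv=cv2.cvtColor(f["img"],cv2.COLOR_RGB2HSV)
    m=((hsv[...,1]<60)&(hsv[...,2]>110)).astype(np.uint8)
    mm=np.zeros_like(m); mm[v0:v1,u0:u1]=m[v0:v1,u0:u1]
    cs,_=cv2.findContours(mm,cv2.RETR_EXTERNAL,cv2.CHAIN_APPROX_NONE)
    c=max(cs,key=cv2.contourArea); return c[:,0].astype(float)
E
python3 - <<'E'
from h import *
t=load("top0.npz");s=load("scene0.npz")
a=cv2.resize(t["img"][135:225,125:375],None,fx=3.2,fy=3.2,interpolation=cv2.INTER_CUBIC)
b=cv2.resize(s["img"][140:275,130:370],None,fx=3.2,fy=3.2,interpolation=cv2.INTER_CUBIC)[:, :]
b=cv2.resize(s["img"][140:275,130:370],(500,281))
b=cv2.copyMakeBorder(b,0,0,0,300,0)
cv2.imwrite("pics/crop0.png",np.vstack([a,b])[:,:,::-1])
for nm,f,boxes in [("top",t,dict(L=(183,155,232,205),S=(270,160,312,200))),("scene",s,dict(L=(258,200,305,240),S=(190,168,228,198)))]:
    for k,b in boxes.items():
        c=coaster_contours(f,b)
        for z in (.028,):
            x,r=circ(onplane(f,c,z)); print(nm,k,z,np.round(x,4),round(r,4),len(c),c.mean(0))
E
```

```text
top L 0.028 [0.5721 0.1378 0.0533] 0.001 104 [207.04807692 178.95192308]
top S 0.028 [ 0.5649 -0.1064  0.0429] 0.0009 85 [291.77647059 179.70588235]
scene L 0.028 [0.5723 0.1392 0.0529] 0.0009 104 [281.78846154 219.93269231]
scene S 0.028 [ 0.5649 -0.1054  0.0424] 0.0011 74 [208.89189189 181.94594595]
```

View pics/crop0.png

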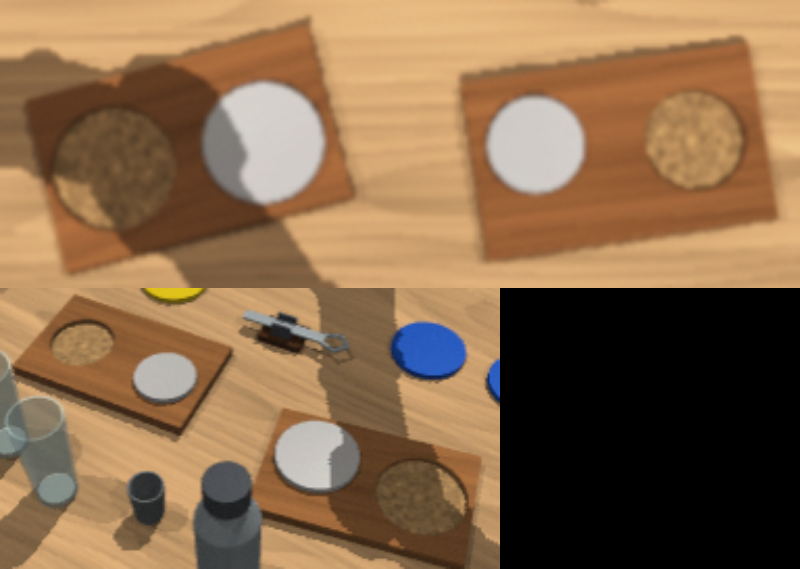

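The crop confirms it: each tray has one grey-white marble disc, larger on the left tray and smaller on the right, plus a cork well at the other end. Next are the trays and wells.

```bash
cat >> h.py <<'E'
def tri(obs):
    A=np.zeros((3,3));b=np.zeros(3)
    for f,p in obs:
        c,d=rays(f,[p]);d=d[0]/np.linalg.norm(d[0]);M=np.eye(3)-np.outer(d,d);A+=M;b+=M@c
    return np.linalg.solve(A,b)
E
python3 - <<'E'
from h import *
t=load("top0.npz");s=load("scene0.npz")
for f,n in((t,"top"),(s,"scene")):
    lab=cv2.cvtColor(f["img"],cv2.COLOR_RGB2HSV)
    for p in [(240,160),(140,150),(187,160),(160,187),(190,205),(320,160),(341,178),(250,200)]:
        if n=="top":print(p,lab[p[1],p[0]])
    m=((lab[...,0]<=11)&(lab[...,1]>120)).astype(np.uint8)*255
    cv2.imwrite(f"pics/mask_{n}.png",m)
# heights by triangulation of coaster ellipse centres
B={"top":dict(L=(183,155,232,205),S=(270,160,312,200)),"scene":dict(L=(258,200,305,240),S=(190,168,228,198))}
for k in "LS":
    print(k,np.round(tri([(f,cv2.fitEllipse(coaster_contours(f,B[n][k]).astype(np.float32))[0]) for n,f in(("top",t),("scene",s))]),4))
E
```

```text
(240, 160) [ 16 112 227]
(140, 150) [ 16 120 189]
(187, 160) [ 12 166  92]
(160, 187) [ 15 135 117]
(190, 205) [ 12 167  96]
(320, 160) [ 13 164 163]
(341, 178) [ 17 129 208]
(250, 200) [ 16 119 193]
L [0.572  0.1386 0.0249]
S [ 0.5647 -0.1061  0.0263]
```

View pics/mask_top.png

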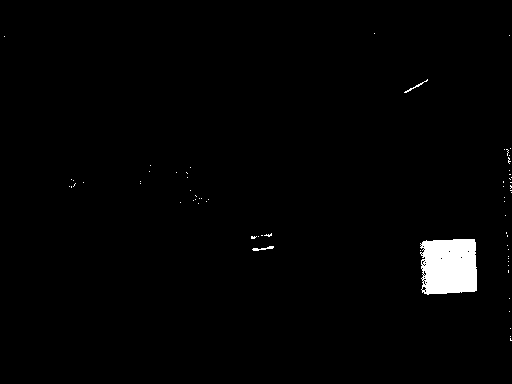

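View pics/mask_scene.png

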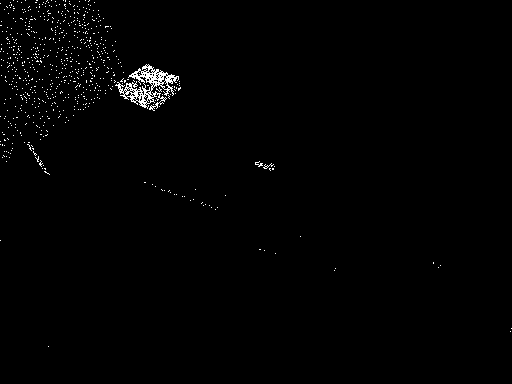

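The hue cut was too strict and the tray masks came out empty; wood with saturation above 148 should separate them. The discs' tops triangulate to z≈25–26 mm against 28 nominal.

```bash
cat >> h.py <<'E'
def tray(f,box,z=.018):
    u0,v0,u1,v1=box
    hsv=cv2.cvtColor(f["img"],cv2.COLOR_RGB2HSV)
    m=((hsv[...,0]<=15)&(hsv[...,1]>146)).astype(np.uint8)
    mm=np.zeros_like(m); mm[v0:v1,u0:u1]=m[v0:v1,u0:u1]
    cs,h=cv2.findContours(mm,cv2.RETR_CCOMP,cv2.CHAIN_APPROX_NONE)
    i=max(range(len(cs)),key=lambda i:cv2.contourArea(cs[i]))
    P=onplane(f,cs[i][:,0].astype(float),z)
    holes=[cs[j][:,0].astype(float) for j in range(len(cs)) if h[0][j][3]==i and cv2.contourArea(cs[j])>150]
    return P,cs[i],holes,mm
E
python3 - <<'E'
from h import *
t=load("top0.npz");s=load("scene0.npz")
for f,n,bx in((t,"top",dict(L=(125,135,242,225),S=(262,140,374,222))),(s,"scene",dict(L=(245,195,368,275),S=(130,140,245,212)))):
    M=0
    for k,b in bx.items():
        P,c,hs,mm=tray(f,b); M=M+mm*255
        r=cv2.minAreaRect((P[:,:2]*1000).astype(np.float32)); print(n,k,r)
        print(np.round(cv2.boxPoints(r)).tolist())
        for h in hs:
            for z in (.018,.010):print("  hole z",z,*[np.round(q,4) for q in circ(onplane(f,h,z))],h.mean(0))
    cv2.imwrite(f"pics/mask2_{n}.png",M.astype(np.uint8))
a=cv2.imread("pics/mask2_top.png")[130:230];b=cv2.imread("pics/mask2_scene.png")[130:280]
cv2.imwrite("pics/mask2.png",np.vstack([a,b]))
E
```

```text
top L ((568.6278076171875, 208.84811401367188), (166.6067352294922, 268.80157470703125), 13.940038681030273)
[[455.0, 319.0], [520.0, 58.0], [682.0, 98.0], [617.0, 359.0]]
  hole z 0.018 [0.5518 0.276  0.0573] 0.0009 [160.25225225 187.27027027]
  hole z 0.01 [0.5529 0.2775 0.0577] 0.0009 [160.25225225 187.27027027]
  hole z 0.018 [0.5733 0.1395 0.0606] 0.0009 [206.93103448 179.02586207]
  hole z 0.01 [0.5745 0.1402 0.0609] 0.0009 [206.93103448 179.02586207]
top S ((559.6431274414062, -183.9123992919922), (164.9748992919922, 269.0870666503906), 7.088367938995361)
[[461.0, -61.0], [494.0, -328.0], [658.0, -307.0], [625.0, -40.0]]
  hole z 0.018 [ 0.5662 -0.1077  0.0495] 0.0008 [291.9893617  179.62765957]
  hole z 0.01 [ 0.5674 -0.1084  0.0498] 0.0008 [291.9893617  179.62765957]
  hole z 0.018 [ 0.5678 -0.2532  0.0464] 0.0008 [341.47727273 178.13636364]
  hole z 0.01 [ 0.569  -0.2546  0.0467] 0.0008 [341.47727273 178.13636364]
scene L ((573.2745361328125, 211.9734649658203), (174.09893798828125, 268.0068054199219), 13.8956298828125)
[[457.0, 321.0], [521.0, 61.0], [690.0, 103.0], [626.0, 363.0]]
  hole z 0.018 [0.5544 0.2785 0.0574] 0.0012 [331.38842975 240.46280992]
  hole z 0.01 [0.5489 0.2775 0.058 ] 0.0012 [331.38842975 240.46280992]
  hole z 0.018 [0.5669 0.138  0.0603] 0.0013 [281.89655172 220.80172414]
  hole z 0.01 [0.5615 0.1358 0.0608] 0.0014 [281.89655172 220.80172414]
scene S ((564.053466796875, -179.2667236328125), (175.09339904785156, 274.06048583984375), 7.038978099822998)
[[460.0, -54.0], [494.0, -326.0], [668.0, -305.0], [634.0, -33.0]]
  hole z 0.018 [ 0.5598 -0.1095  0.0502] 0.0019 [208.92857143 182.5952381 ]
  hole z 0.01 [ 0.5543 -0.1141  0.0507] 0.0019 [208.92857143 182.5952381 ]
  hole z 0.018 [ 0.5694 -0.2501  0.0464] 0.0017 [169.1375 165.8375]
  hole z 0.01 [ 0.564  -0.2561  0.0469] 0.0017 [169.1375 165.8375]
```

View pics/mask2.png

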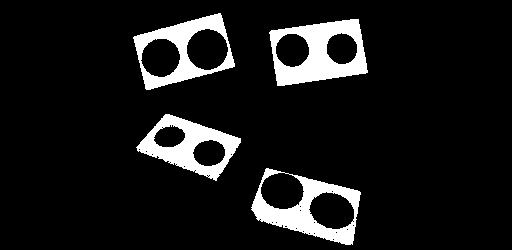

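The masks are clean, and the tray rectangles and holes agree: well_large ≈ (0.553, 0.277), well_small ≈ (0.5685, -0.252). The plan is to push with both open fingertips so the disc sits in a two-point cradle, and to touch the bare tray first to calibrate tip height. I'll compute the first move.

```bash
cat > g.py <<'E'
import sys,numpy as np
from scipy.spatial.transform import Rotation as R
from station import ctrl
# commanded pose ~ measured; args x y z heading_deg (tool x direction in world)
def delta(x,y,z,hd,verbose=True):
    o=ctrl.get_obs();r0=R.from_quat(o["ee_rot"]);p=np.array(o["position"])
    h=np.radians(hd);T=np.array([[np.cos(h),np.sin(h),0],[np.sin(h),-np.cos(h),0],[0,0,-1]]).T
    T=np.column_stack([[np.cos(h),np.sin(h),0],[np.sin(h),-np.cos(h),0],[0,0,-1]])
    r1=R.from_matrix(T)
    print("t",round(o["clock"],2),"pos",np.round(p,4),"F",np.round(o["force"],2),"w",round(o["width"],4),"q",np.round(o["joint_positions"],2))
    print("shift",np.round(r0.inv().apply(np.array([x,y,z])-p),4),"rot",np.round((r0.inv()*r1).as_rotvec(),4))
if __name__=="__main__": delta(*map(float,sys.argv[1:5]))
E
python3 g.py .5626 .2078 .242 7.9
```

```text
t 0.15 pos [0.2613 0.6219 0.2416] F [-0.19 -0.03 -0.34] w 0.0853 q [-1.28  0.48  0.02  1.56 -0.01  1.11 -0.08]
shift [-0.2651  0.4381 -0.    ] rot [8.0000e-04 1.2000e-03 1.0351e+00]
```

>>> {"name": "carry_out", "arguments": {"deltas": [[-0.265,0.438,0,0,0,1.035,0.6],[-0.265,0.438,0,0,0,1.035,0.6],[-0.265,0.438,0,0,0,1.035,0.6],[-0.265,0.438,0,0,0,1.035,0.6],[-0.265,0.438,0,0,0,1.035,0.6],[-0.265,0.438,0,0,0,1.035,0.6],[-0.265,0.438,0,0,0,1.035,0.6],[-0.265,0.438,0,0,0,1.035,0.6],[-0.265,0.438,0,0,0,1.035,0.6],[-0.265,0.438,0,0,0,1.035,0.6],[-0.265,0.438,0,0,0,1.035,0.6],[-0.265,0.438,0,0,0,1.035,0.6]]}}

```text
clock: 1.35
position: [0.5638, 0.2054, 0.2422]
ee_rot: [0.998, 0.066, 0.0, 0.001]
force: [-0.6, 0.3, 0.3]
width: 0.0511
```

```bash
python3 g.py .5626 .2078 .06 7.9
python3 - <<'E'
from station import grab_frame
import cv2,numpy as np
f=grab_frame("wrist"); cv2.imwrite("pics/w1.png",f["img"][:,:,::-1]); np.savez("w1.npz",**f)
E
```

```text
t 1.35 pos [0.5638 0.2054 0.2422] F [-0.64  0.26  0.31] w 0.0511 q [-0.75  0.37  0.39  1.76 -0.16  1.04 -0.18]
shift [-0.0009 -0.0027  0.1822] rot [ 0.0011 -0.0001 -0.0052]
```

View pics/w1.png

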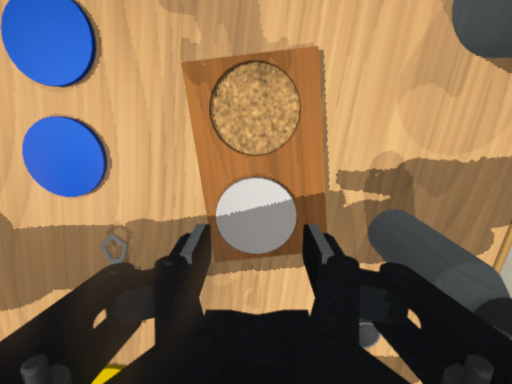

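The wrist view shows the large tray squarely, with the well at (255,107) and the coaster at (256,215). I'll measure both here as a third view.

Run:
```python
from h import *
f=load("w1.npz")
P,c,hs,mm=tray(f,(175,30,335,275))
print(cv2.minAreaRect((P[:,:2]*1000).astype(np.float32)))
for h in hs:
    for z in (.018,.010):print("  hole z",z,*[np.round(q,4) for q in circ(onplane(f,h,z))],h.mean(0))
c=coaster_contours(f,(210,170,302,260));print("coaster",*[np.round(q,4) for q in circ(onplane(f,c,.028))])
```

```text
((569.8405151367188, 210.01429748535156), (165.20294189453125, 269.7341003417969), 13.881454467773438)
  hole z 0.018 [0.572  0.136  0.0588] 0.0024 [250.63157895 218.63533835]
  hole z 0.01 [0.5723 0.133  0.0601] 0.0024 [250.63157895 218.63533835]
  hole z 0.018 [0.5528 0.2777 0.0565] 0.0004 [254.57414449 107.86692015]
  hole z 0.01 [0.5528 0.2778 0.0578] 0.0004 [254.57414449 107.86692015]
coaster [0.572  0.1404 0.0542] 0.0005
```

>>> {"name": "carry_out", "arguments": {"deltas": [[-0.001,-0.003,0.05,0,0,-0.005,0.6],[-0.001,-0.003,0.1,0,0,-0.005,0.6],[-0.001,-0.003,0.15,0,0,-0.005,0.6],[-0.001,-0.003,0.18,0,0,-0.005,0.6],[-0.001,-0.003,0.204,0,0,-0.005,0.6],[-0.001,-0.003,0.204,0,0,-0.005,0.6],[-0.001,-0.003,0.204,0,0,-0.005,0.6],[-0.001,-0.003,0.204,0,0,-0.005,0.6]]}}

```text
clock: 2.2
position: [0.5618, 0.2127, 0.0399]
ee_rot: [0.997, 0.072, 0.001, -0.001]
force: [0.3, 0.0, 0.3]
width: 0.0512
```

```bash
python3 g.py .5626 .2078 .03 7.9
python3 - <<'E'
from station import grab_frame
import cv2,numpy as np
f=grab_frame("wrist"); cv2.imwrite("pics/w2.png",f["img"][:,:,::-1])
E
```

```text
t 2.2 pos [0.5618 0.2127 0.0399] F [0.29 0.02 0.35] w 0.0512 q [-0.68  0.63  0.29  1.9  -0.28  0.65 -0.08]
shift [0.     0.005  0.0099] rot [-0.0013 -0.0023  0.0065]
```

View pics/w2.png

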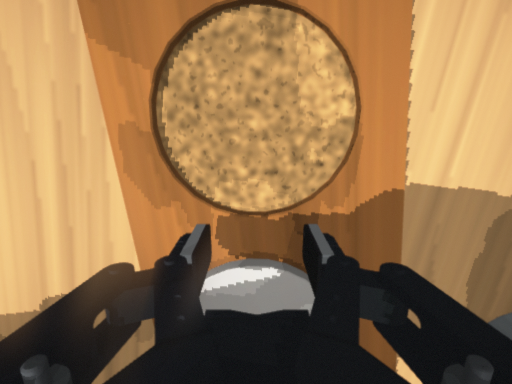

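>>> {"name": "carry_out", "arguments": {"deltas": [[0,0,0.003,0,0,0,0.6],[0,0,0.006,0,0,0,0.6],[0,0,0.009,0,0,0,0.6],[0,0,0.009,0,0,0,0.6],[0,0,0.009,0,0,0,0.6]]}}

```text
clock: 2.75
position: [0.5612, 0.211, 0.0292]
ee_rot: [0.997, 0.071, -0.0, 0.0]
force: [-0.0, 0.3, -0.1]
width: 0.0511
```

>>> {"name": "carry_out", "arguments": {"deltas": [[0,0,0.001,0,0,0,0.6],[0,0,0.002,0,0,0,0.6],[0,0,0.003,0,0,0,0.6],[0,0,0.003,0,0,0,0.6]]}}

```text
clock: 3.15
position: [0.5611, 0.2111, 0.0261]
ee_rot: [0.997, 0.071, -0.0, 0.0]
force: [-0.5, -0.4, 0.2]
width: 0.0512
```

>>> {"name": "carry_out", "arguments": {"deltas": [[0,0,0.001,0,0,0,0.6],[0,0,0.001,0,0,0,0.6]]}}

```text
clock: 3.35
position: [0.5613, 0.2112, 0.0259]
ee_rot: [0.997, 0.071, -0.0, -0.0]
force: [-2.5, -1.2, 5.7]
width: 0.0515
```

>>> {"name": "carry_out", "arguments": {"deltas": [[0,0,0.001,0,0,0,0.6],[0,0,0.001,0,0,0,0.6]]}}

```text
clock: 3.55
position: [0.5613, 0.2112, 0.0258]
ee_rot: [0.997, 0.071, -0.0, -0.0]
force: [-4.8, -1.3, 15.1]
width: 0.0514
```

>>> {"name": "carry_out", "arguments": {"deltas": [[0,0,0.001,0,0,0,0.6],[0,0,0.001,0,0,0,0.6]]}}

```text
clock: 3.75
position: [0.5613, 0.2112, 0.0258]
ee_rot: [0.997, 0.071, -0.0, -0.001]
force: [-7.7, -3.0, 24.5]
width: 0.0514
```

Contact is at TCP z = 0.0258, so the tips are 7.8 mm ahead at this opening. I'll push at TCP z ≈ 0.0295, which puts the tips 3.5–4 mm above the tray face.

>>> {"name": "carry_out", "arguments": {"deltas": [[0,0,-0.03,0,0,0,0.6],[0,0,-0.053,0,0,0,0.6],[0,0,-0.053,0,0,0,0.6],[0,0,-0.053,0,0,0,0.6]]}}

```text
clock: 4.15
position: [0.5614, 0.2114, 0.0766]
ee_rot: [0.997, 0.071, 0.0, -0.0]
force: [0.2, 1.2, 0.4]
width: 0.051
```

```bash
python3 g.py .582 .068 .0755 7.9
```

```text
t 4.15 pos [0.5614 0.2114 0.0766] F [0.15 1.17 0.38] w 0.051 q [-0.7   0.57  0.31  1.89 -0.26  0.72 -0.09]
shift [-0.      0.1448  0.001 ] rot [-0.0005 -0.0009  0.0052]
```

>>> {"name": "carry_out", "arguments": {"deltas": [[0,0.05,0,0,0,0.005,0.6],[0,0.1,0,0,0,0.005,0.6],[0,0.145,0.001,0,0,0.005,0.6],[0,0.145,0.001,0,0,0.005,0.6],[0,0.145,0.001,0,0,0.005,0.6],[0,0.145,0.001,0,0,0.005,0.6]]}}

```text
clock: 4.75
position: [0.5812, 0.0689, 0.0744]
ee_rot: [0.998, 0.07, -0.001, -0.0]
force: [0.1, 0.4, 1.1]
width: 0.0513
```

```bash
python3 g.py .582 .068 .0295 7.9
```

```text
t 4.75 pos [0.5812 0.0689 0.0744] F [0.07 0.41 1.1 ] w 0.0513 q [-0.46  0.56  0.31  1.92 -0.26  0.7   0.14]
shift [0.0007 0.0011 0.0449] rot [-0.0007  0.0015  0.0015]
```

>>> {"name": "carry_out", "arguments": {"deltas": [[0.001,0.001,0.03,0,0,0,0.6],[0.001,0.001,0.045,0,0,0,0.6],[0.001,0.001,0.045,0,0,0,0.6],[0.001,0.001,0.045,0,0,0,0.6],[0.001,0.001,0.045,0,0,0,0.6]]}}

```text
clock: 5.25
position: [0.5836, 0.0672, 0.0311]
ee_rot: [0.998, 0.069, 0.001, -0.0]
force: [0.6, 0.0, 0.6]
width: 0.0514
```

```bash
python3 g.py .5648 .192 .0295 7.9
python3 - <<'E'
from station import grab_frame
import cv2,numpy as np
f=grab_frame("wrist"); cv2.imwrite("pics/w3.png",f["img"][:,:,::-1])
E
```

```text
t 5.25 pos [0.5836 0.0672 0.0311] F [0.6  0.04 0.63] w 0.0514 q [-0.43  0.63  0.28  1.93 -0.29  0.62  0.17]
shift [-0.0014 -0.1262  0.0016] rot [-0.0001 -0.0011  0.0006]
```

View pics/w3.png

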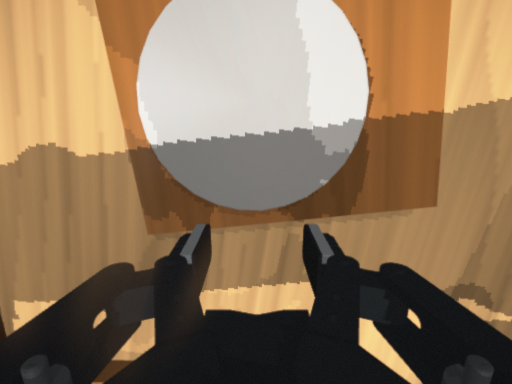

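The fingers are centred behind the large coaster (255,95) with a small gap. First push stops about 25 mm short.

>>> {"name": "carry_out", "arguments": {"deltas": [[-0.001,-0.01,0.0015,0,0,0,0.6],[-0.001,-0.022,0.0015,0,0,0,0.6],[-0.001,-0.034,0.0015,0,0,0,0.6],[-0.001,-0.046,0.0015,0,0,0,0.6],[-0.001,-0.058,0.0015,0,0,0,0.6],[-0.001,-0.07,0.0015,0,0,0,0.6],[-0.001,-0.082,0.0015,0,0,0,0.6],[-0.001,-0.094,0.0015,0,0,0,0.6],[-0.001,-0.106,0.0015,0,0,0,0.6],[-0.001,-0.118,0.0015,0,0,0,0.6],[-0.001,-0.126,0.0015,0,0,0,0.6],[-0.001,-0.126,0.0015,0,0,0,0.6]]}}

```text
clock: 6.5
position: [0.5642, 0.1938, 0.0286]
ee_rot: [0.998, 0.07, -0.0, -0.001]
force: [0.2, 0.6, 0.0]
width: 0.0507
```

```bash
cat > look.py <<'E'
import sys
from h import *
from station import grab_frame
n=sys.argv[1]; k=sys.argv[2]
f=grab_frame("wrist"); cv2.imwrite(f"pics/{n}.png",f["img"][:,:,::-1]); np.savez(n+".npz",**f)
E
python3 look.py w4 L; python3 g.py .5611 .2189 .0295 7.9
```

```text
t 6.55 pos [0.5642 0.1929 0.0285] F [-0.59 -0.01 -0.79] w 0.0514 q [-0.65  0.64  0.29  1.91 -0.3   0.63 -0.03]
shift [ 0.0006 -0.0262 -0.0009] rot [-0.0009  0.0005  0.0018]
```

View pics/w4.png

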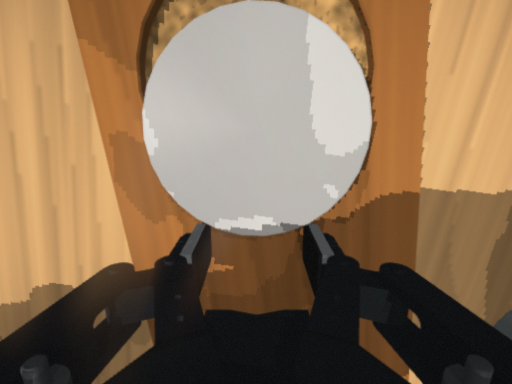

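The coaster sits in the finger cradle at (257,118), laterally in line with the well (rim 140–372). I'll push the remaining 26 mm slowly.

>>> {"name": "carry_out", "arguments": {"deltas": [[0,-0.003,-0.001,0,0,0,0.6],[0,-0.006,-0.001,0,0,0,0.6],[0,-0.009,-0.001,0,0,0,0.6],[0,-0.012,-0.001,0,0,0,0.6],[0,-0.015,-0.001,0,0,0,0.6],[0,-0.018,-0.001,0,0,0,0.6],[0,-0.02,-0.001,0,0,0,0.6],[0,-0.022,-0.001,0,0,0,0.6],[0,-0.024,-0.001,0,0,0,0.6],[0,-0.026,-0.001,0,0,0,0.6],[0,-0.026,-0.001,0,0,0,0.6]]}}

```text
clock: 7.65
position: [0.5609, 0.2181, 0.0298]
ee_rot: [0.998, 0.069, -0.0, -0.0]
force: [-0.6, 0.1, 1.0]
width: 0.0513
```

```bash
python3 look.py w5 L; python3 g.py .5611 .2189 .0295 7.9
```

```text
t 7.7 pos [0.561  0.2178 0.0298] F [-0.25  0.83  0.3 ] w 0.0515 q [-0.69  0.65  0.3   1.89 -0.3   0.64 -0.07]
shift [ 0.0002 -0.0011  0.0003] rot [-0.0004 -0.      0.0007]
```

View pics/w5.png

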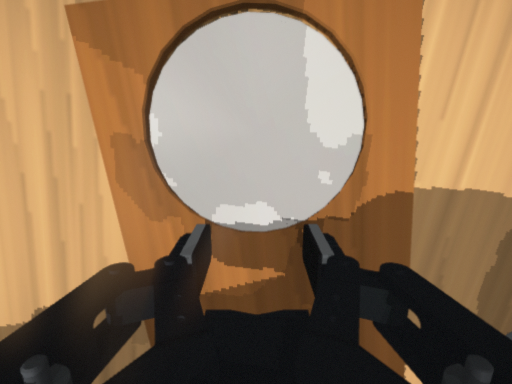

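It looks dropped: the disc is smaller now (radius 108 px against 115) and the rim shows all round. I'll check depth and tilt numerically.

Run:
```python
from h import *
for n in("w4","w5"):
    f=load(n+".npz")
    vs,us=np.mgrid[0:384:2,0:512:2]; z=f["z_map"][vs,us]; ok=z>0
    n2=cv2.undistortPoints(np.c_[us[ok],vs[ok]].astype(float).reshape(-1,1,2),f["intrinsics"],np.array([float(f["k1"]),0,0,0]))[:,0]
    X=(np.c_[n2,np.ones(len(n2))]*z[ok][:,None]-f["t"])@f["R"]
    uv=np.c_[us[ok],vs[ok]]
    d=np.hypot(uv[:,0]-257,uv[:,1]-118)<90
    A=np.c_[X[d][:,:2]-X[d][:,:2].mean(0),np.ones(d.sum())]
    print(n,"plane",np.round(np.linalg.lstsq(A,X[d][:,2],rcond=None)[0],4))
    tr=(uv[:,0]>385)&(uv[:,0]<405)&(uv[:,1]<180); print(" tray z",np.median(X[tr][:,2]), "sd", X[tr][:,2].std())
f=load("w5.npz")
c=coaster_contours(f,(140,0,375,228));c=c[c[:,1]<222];print(*[np.round(q,4) for q in circ(onplane(f,c,.020))])
```

```text
w4 plane [ 0.002  -0.0099  0.0282]
 tray z 0.018284823501853203 sd 0.0006723445040704853
w5 plane [-0.0004  0.001   0.0203]
 tray z 0.018260087147069996 sd 0.0006933646304581301
[0.5534 0.276  0.0543] 0.0002
```

The large coaster is flat in its well: top at 20.3 mm, tilt 0.001, about 2 mm from centre. Next I'll rise and view the small tray.

>>> {"name": "carry_out", "arguments": {"deltas": [[0,0.004,-0.02,0,0,0,0.6],[0,0.004,-0.07,0,0,0,0.6],[0,0.004,-0.12,0,0,0,0.6],[0,0.004,-0.17,0,0,0,0.6],[0,0.004,-0.21,0,0,0,0.6],[0,0.004,-0.21,0,0,0,0.6],[0,0.004,-0.21,0,0,0,0.6]]}}

```text
clock: 8.4
position: [0.5619, 0.2135, 0.2407]
ee_rot: [0.998, 0.069, 0.001, -0.001]
force: [-0.6, -0.3, -1.2]
width: 0.051
```

```bash
python3 g.py .5665 -.205 .242 1.4
```

```text
t 8.4 pos [0.5619 0.2135 0.2407] F [-0.6  -0.27 -1.17] w 0.051 q [-0.78  0.37  0.41  1.76 -0.17  1.04 -0.17]
shift [-0.0531  0.4152 -0.0019] rot [-0.0014 -0.0018  0.1137]
```

>>> {"name": "carry_out", "arguments": {"deltas": [[-0.006,0.05,0,0,0,0.02,0.6],[-0.013,0.1,0,0,0,0.04,0.6],[-0.019,0.15,0,0,0,0.06,0.6],[-0.026,0.2,0,0,0,0.08,0.6],[-0.032,0.25,0,0,0,0.1,0.6],[-0.038,0.3,0,0,0,0.114,0.6],[-0.045,0.35,0,0,0,0.114,0.6],[-0.051,0.4,0,0,0,0.114,0.6],[-0.053,0.415,0,0,0,0.114,0.6],[-0.053,0.415,0,0,0,0.114,0.6],[-0.053,0.415,0,0,0,0.114,0.6],[-0.053,0.415,0,0,0,0.114,0.6]]}}

```text
clock: 9.6
position: [0.5662, -0.2029, 0.2386]
ee_rot: [1.0, 0.013, -0.001, -0.001]
force: [0.7, 0.7, -0.5]
width: 0.0513
```

```bash
python3 look.py w6 S; python3 g.py .5665 -.205 .242 1.4
```

```text
t 9.65 pos [ 0.5664 -0.2029  0.239 ] F [-0.16  0.   -0.38] w 0.0509 q [-0.18  0.4   0.56  1.77 -0.24  1.04  0.49]
shift [ 0.      0.0021 -0.003 ] rot [-0.0012  0.0012  0.0025]
```

View pics/w6.png

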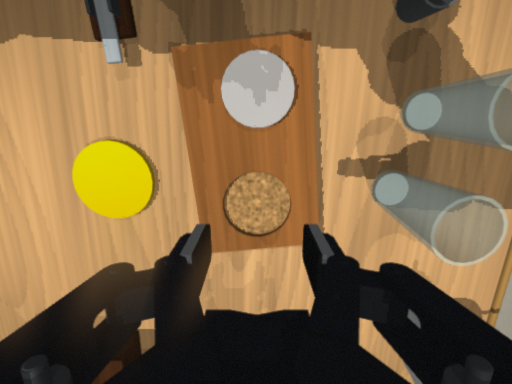

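```bash
python3 - <<'E'
from h import *
f=load("w6.npz")
P,c,hs,mm=tray(f,(165,20,335,228))
for h in hs:
    print("  hole",*[np.round(q,4) for q in circ(onplane(f,h,.018))],h.mean(0))
c=coaster_contours(f,(212,40,302,135));print("coaster",*[np.round(q,4) for q in circ(onplane(f,c,.028))])
f=load("w6.npz");hsv=cv2.cvtColor(f["img"],cv2.COLOR_RGB2HSV)
m=((hsv[...,0]>=16)&(hsv[...,1]<146)&(hsv[...,2]>100)).astype(np.uint8)
mm=np.zeros_like(m);mm[165:242,218:298]=m[165:242,218:298]
cs,_=cv2.findContours(mm,cv2.RETR_EXTERNAL,cv2.CHAIN_APPROX_NONE);c=max(cs,key=cv2.contourArea)
print("cork",*[np.round(q,4) for q in circ(onplane(f,c[:,0].astype(float),.010))])
E
python3 g.py .5635 -.05 .075 1.4
```

```text
hole [ 0.5653 -0.1056  0.0465] 0.0004 [257.4954955   88.21171171]
coaster [ 0.5653 -0.1064  0.0431] 0.0003
cork [ 0.5686 -0.2539  0.0447] 0.0005
t 9.65 pos [ 0.5664 -0.2029  0.239 ] F [-0.16  0.   -0.38] w 0.0509 q [-0.18  0.4   0.56  1.77 -0.24  1.04  0.49]
shift [ 0.0014 -0.1527  0.1642] rot [-0.0012  0.0012  0.0025]
```

>>> {"name": "carry_out", "arguments": {"deltas": [[0.001,-0.05,0,0,0,0.002,0.6],[0.001,-0.1,0,0,0,0.002,0.6],[0.001,-0.15,0,0,0,0.002,0.6],[0.001,-0.157,0.03,0,0,0.002,0.6],[0.001,-0.157,0.08,0,0,0.002,0.6],[0.001,-0.157,0.13,0,0,0.002,0.6],[0.001,-0.157,0.164,0,0,0.002,0.6],[0.001,-0.157,0.164,0,0,0.002,0.6],[0.001,-0.157,0.164,0,0,0.002,0.6],[0.001,-0.157,0.164,0,0,0.002,0.6]]}}

```text
clock: 10.65
position: [0.5651, -0.0478, 0.0779]
ee_rot: [1.0, 0.011, 0.002, -0.0]
force: [0.5, 0.5, -0.4]
width: 0.0517
```

```bash
python3 g.py .564 -.045 .0295 1.3
```

```text
t 10.65 pos [ 0.5651 -0.0478  0.0779] F [ 0.47  0.52 -0.35] w 0.0517 q [-0.35  0.55  0.43  1.97 -0.35  0.69  0.31]
shift [-0.0012 -0.0028  0.0484] rot [-0.0002 -0.0035 -0.0002]
```

>>> {"name": "carry_out", "arguments": {"deltas": [[-0.001,-0.003,0.03,0,0,0,0.6],[-0.001,-0.003,0.046,0,0,0,0.6],[-0.001,-0.003,0.046,0,0,0,0.6],[-0.001,-0.003,0.046,0,0,0,0.6],[-0.001,-0.003,0.046,0,0,0,0.6]]}}

```text
clock: 11.15
position: [0.5633, -0.0455, 0.031]
ee_rot: [1.0, 0.011, 0.001, 0.0]
force: [-0.3, -1.3, 0.2]
width: 0.051
```

```bash
python3 g.py .567 -.182 .0295 1.3
python3 - <<'E'
from station import grab_frame
import cv2,numpy as np
for n in("scene",):
    f=grab_frame(n); cv2.imwrite("pics/s7.png",cv2.resize(f["img"][100:290,110:390,::-1],None,fx=2.8,fy=2.8))
E
```

```text
t 11.15 pos [ 0.5633 -0.0455  0.031 ] F [-0.26 -1.3   0.23] w 0.051 q [-0.32  0.62  0.38  1.99 -0.39  0.6   0.34]
shift [0.0007 0.1366 0.0015] rot [ 0.0001 -0.0019 -0.0011]
```

View pics/s7.png

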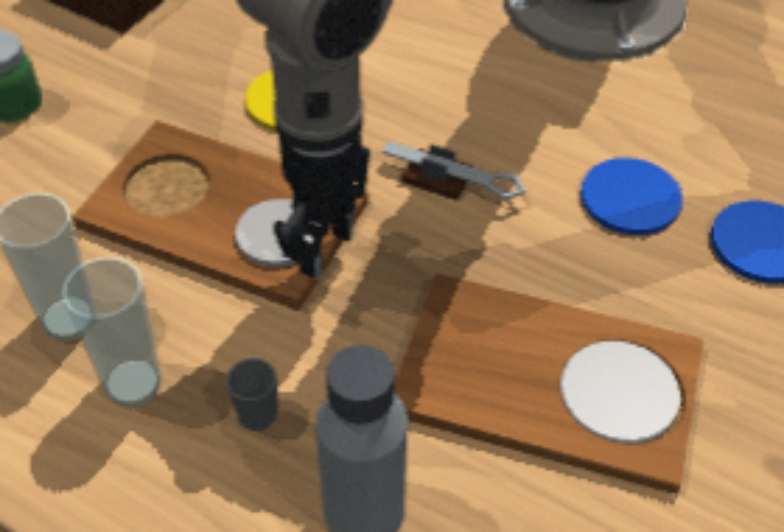

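The large coaster is seated and the fingers stand behind the small coaster. I'll push it to about 24 mm short of the well.

>>> {"name": "carry_out", "arguments": {"deltas": [[0.001,0.01,0.0015,0,0,0,0.6],[0.001,0.022,0.0015,0,0,0,0.6],[0.001,0.034,0.0015,0,0,0,0.6],[0.001,0.046,0.0015,0,0,0,0.6],[0.001,0.058,0.0015,0,0,0,0.6],[0.001,0.07,0.0015,0,0,0,0.6],[0.001,0.082,0.0015,0,0,0,0.6],[0.001,0.094,0.0015,0,0,0,0.6],[0.001,0.106,0.0015,0,0,0,0.6],[0.001,0.118,0.0015,0,0,0,0.6],[0.001,0.128,0.0015,0,0,0,0.6],[0.001,0.136,0.0015,0,0,0,0.6]]}}

```text
clock: 12.4
position: [0.5663, -0.1822, 0.0283]
ee_rot: [1.0, 0.011, -0.0, 0.0]
force: [-0.4, 2.5, 1.9]
width: 0.0509
```

>>> {"name": "carry_out", "arguments": {"deltas": [[0,0,0,0,0,0,0.6],[0,0,0,0,0,0,0.6]]}}

```text
clock: 12.6
position: [0.5662, -0.1815, 0.0281]
ee_rot: [1.0, 0.011, -0.0, 0.0]
force: [0.2, -0.7, 0.2]
width: 0.0513
```

```bash
python3 g.py .5675 -.206 .0295 1.3
python3 - <<'E'
from station import grab_frame
import cv2,numpy as np
a=grab_frame("scene")["img"][140:240,120:260];b=grab_frame("top")["img"][135:225,260:380]
cv2.imwrite("pics/s8.png",np.hstack([cv2.resize(x,(400,300),interpolation=cv2.INTER_CUBIC) for x in(a,b)])[:,:,::-1])
E
```

```text
t 12.6 pos [ 0.5662 -0.1815  0.0281] F [ 0.18 -0.67  0.18] w 0.0513 q [-0.07  0.66  0.37  1.92 -0.38  0.64  0.56]
shift [ 0.0008  0.0245 -0.0014] rot [ 0.0004  0.0003 -0.0012]
```

View pics/s8.png

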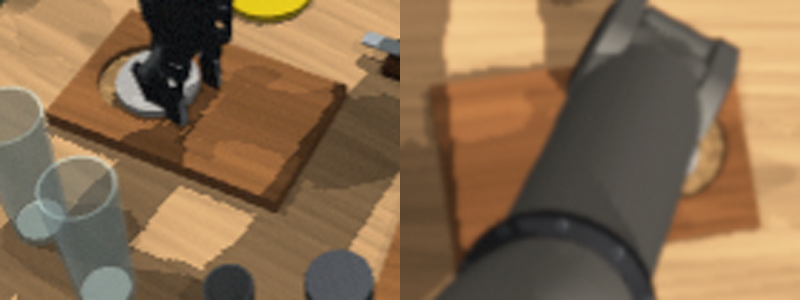

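The small coaster lies ahead of the fingers and partly over the well, on line. Final slow push next.

>>> {"name": "carry_out", "arguments": {"deltas": [[0.001,0.003,-0.0014,0,0,0,0.6],[0.001,0.006,-0.0014,0,0,0,0.6],[0.001,0.009,-0.0014,0,0,0,0.6],[0.001,0.012,-0.0014,0,0,0,0.6],[0.001,0.014,-0.0014,0,0,0,0.6],[0.001,0.016,-0.0014,0,0,0,0.6],[0.001,0.018,-0.0014,0,0,0,0.6],[0.001,0.02,-0.0014,0,0,0,0.6],[0.001,0.022,-0.0014,0,0,0,0.6],[0.001,0.024,-0.0014,0,0,0,0.6],[0.001,0.024,-0.0014,0,0,0,0.6]]}}

```text
clock: 13.8
position: [0.5679, -0.2057, 0.0297]
ee_rot: [1.0, 0.011, 0.0, 0.0]
force: [0.7, -1.0, -0.4]
width: 0.0514
```

```bash
python3 g.py .5675 -.206 .0295 1.3
python3 - <<'E'
from station import grab_frame
import cv2,numpy as np
a=grab_frame("scene")["img"][140:240,120:260]
cv2.imwrite("pics/s9.png",cv2.resize(a,(700,500),interpolation=cv2.INTER_CUBIC)[:,:,::-1])
E
```

```text
t 13.8 pos [ 0.5679 -0.2057  0.0297] F [ 0.66 -0.96 -0.36] w 0.0514 q [-0.03  0.66  0.37  1.89 -0.38  0.65  0.59]
shift [-0.0004  0.0003  0.0002] rot [ 0.0005 -0.0001 -0.0013]
```

View pics/s9.png

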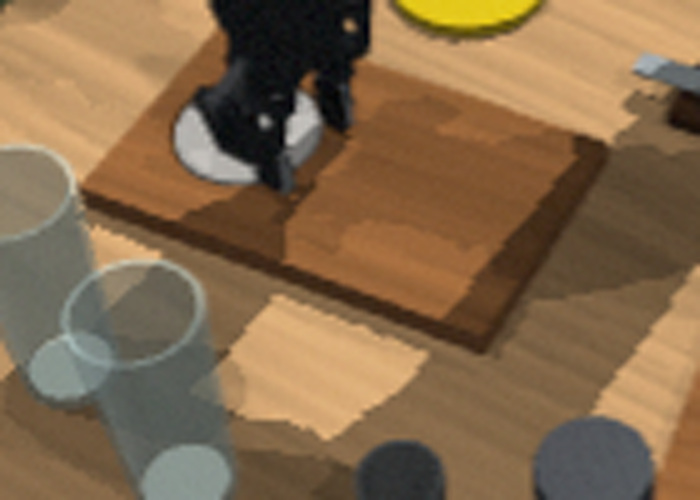

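The small coaster appears seated with the rim flush. I'll back off, rise and check.

>>> {"name": "carry_out", "arguments": {"deltas": [[0,-0.005,-0.005,0,0,0,0.6],[0,-0.005,-0.05,0,0,0,0.6],[0,-0.005,-0.1,0,0,0,0.6],[0,-0.005,-0.15,0,0,0,0.6],[0,-0.005,-0.2,0,0,0,0.6],[0,0.02,-0.21,0,0,0,0.6],[0,0.02,-0.21,0,0,0,0.6],[0,0.02,-0.21,0,0,0,0.6],[0,0.02,-0.21,0,0,0,0.6]]}}

```text
clock: 14.75
position: [0.5679, -0.2238, 0.2387]
ee_rot: [1.0, 0.011, -0.001, -0.001]
force: [-0.7, -0.9, -0.1]
width: 0.0513
```

```bash
python3 look.py w9 S; python3 g.py .5665 -.205 .242 1.4
python3 - <<'E'
from h import *
from station import grab_frame
f=load("w9.npz")
c=coaster_contours(f,(205,150,305,230));x,r=circ(onplane(f,c,.020));print("S",np.round(x,4),round(r,4),c.min(0),c.max(0))
u,v=c.mean(0)
vs,us=np.mgrid[0:384,0:512]; z=f["z_map"]; ok=z>0
n2=cv2.undistortPoints(np.c_[us[ok],vs[ok]].astype(float).reshape(-1,1,2),f["intrinsics"],np.array([float(f["k1"]),0,0,0]))[:,0]
X=(np.c_[n2,np.ones(len(n2))]*z[ok][:,None]-f["t"])@f["R"]
d=np.hypot(X[:,0]-x[0],X[:,1]-x[1])
D=d<.036
A=np.c_[X[D][:,:2]-x[:2],np.ones(D.sum())];print("plane",np.round(np.linalg.lstsq(A,X[D][:,2],rcond=None)[0],4))
T=(d>.055)&(d<.066)&(X[:,1]>-.25)&(abs(X[:,2]-.018)<.006);print("tray z",np.median(X[T][:,2]),T.sum())
s=grab_frame("scene");cv2.imwrite("pics/s10.png",s["img"][:,:,::-1])
E
```

```text
t 14.8 pos [ 0.5679 -0.2237  0.2385] F [ 0.81  0.17 -0.74] w 0.0512 q [-0.11  0.41  0.52  1.75 -0.23  1.05  0.5 ]
shift [-0.001  -0.0187 -0.0035] rot [-0.0012  0.0021 -0.0013]
S [ 0.5694 -0.2515  0.0433] 0.0004 [225. 157.] [289. 220.]
plane [-0.034   2.1677  0.0529]
tray z 0.018181485241624624 1202
```

View pics/w9.png

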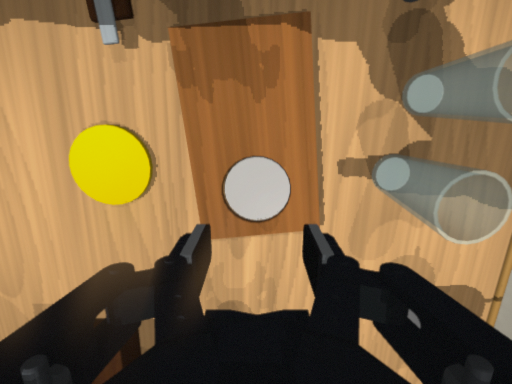

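View pics/s10.png

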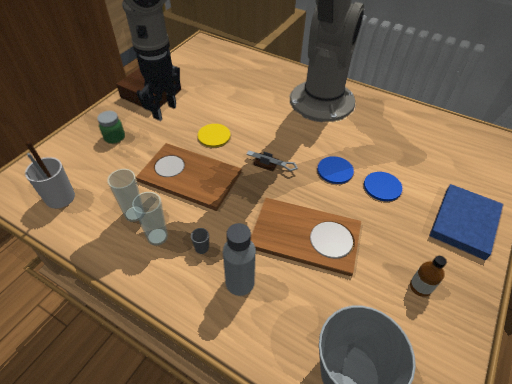

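Both discs are in their wells with the robot clear, and the bystanders look unmoved. The plane fit took in gripper points, so I'll redo it with those left out.

Run:
```python
from h import *
from station import grab_frame
def cloud(f,st=1):
    vs,us=np.mgrid[0:384,0:512]; z=f["z_map"]; ok=z>0
    n2=cv2.undistortPoints(np.c_[us[ok],vs[ok]].astype(float).reshape(-1,1,2),f["intrinsics"],np.array([float(f["k1"]),0,0,0]))[:,0]
    return (np.c_[n2,np.ones(len(n2))]*z[ok][:,None]-f["t"])@f["R"]
s=grab_frame("scene")
for nm,f,x in(("S wrist",load("w9.npz"),(.5694,-.2515)),("S scene",s,(.5694,-.2515)),("L scene",s,(.5534,.276))):
    X=cloud(f);D=(np.hypot(X[:,0]-x[0],X[:,1]-x[1])<.036)&(X[:,2]<.05)
    A=np.c_[X[D][:,:2]-x,np.ones(D.sum())];print(nm,np.round(np.linalg.lstsq(A,X[D][:,2],rcond=None)[0],4),D.sum())
for k,b in dict(L=(300,215,362,262),S=(150,150,190,180)).items():
    print(k,np.round(circ(onplane(s,coaster_contours(s,b),.020))[0],4))
s0=load("scene0.npz");d=np.abs(s["img"].astype(int)-s0["img"]).max(2)
for n,(u,v) in dict(jig=(201,240),flask=(239,260),h1=(125,195),h2=(150,218),bit=(427,276),ol=(111,127),op=(270,161)).items():
    print(n,np.median(d[v-10:v+10,u-8:u+8]),end="; ")
```

```text
S wrist [-0.0013 -0.0003  0.0202] 2202
S scene [-0.0034  0.0019  0.0194] 317
L scene [0.0004 0.0049 0.0203] 506
L [0.5532 0.2763 0.054 ]
S [ 0.5692 -0.2504  0.0428]
jig 3.0; flask 2.5; h1 2.0; h2 3.0; bit 4.0; ol 5.0; op 13.5;
```

Both are flat with tops at about 20 mm. The opener's pixel difference comes from a change of shadow; its outline in the picture is in the same place. Handing in.

```bash
python3 -c "
from station import ctrl
print(ctrl.finish_job())"
```

```text
the job is handed in; nothing more can be done
None
```

I pushed both coasters into their own wells with the open fingertips as a two-point cradle. The fingertips ran about 4 mm above the tray face, a height I set by touching the bare tray first. I handed the job in at about 15 s of the 58 s allowed, with the arm clear of everything.

| Last check | Large coaster | Small coaster |
|---|---|---|
| Height of top (20 mm expected when seated) | 20.3 mm | 20.2 mm (wrist), 19.4 mm (scene) |
| Tilt | under 0.005 rad | under 0.005 rad |
| Distance from measured well centre | about 2 mm | about 2.5 mm (wrist), about 3.5 mm (scene) |

- **Distance limits:** these distances include about 2 mm of calibration error. A seated coaster can only be 2.5 mm off centre because of the well's play.
- **Bystanders:** none looks moved. The only pixel change above noise was on the opener; its outline stayed in place, so I put that down to the arm's shadow.
- **Checks that failed or disagreed:**
  - My first tray colour mask came out empty, and I fixed the threshold.
  - One plane fit picked up gripper points, and I redid it without them.
  - At the start, the coaster tops triangulated about 2–3 mm lower than the 28 mm nominal, roughly the calibration error. The wrist depth later gave 28 mm for the large coaster.

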